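# Move a pressure transmitter from the leak-test coupling to the calibration coupling

### The job

The pressure transmitter has passed its leak test in the quick coupling with the blue collar. Push the blue collar fully in so that the coupling lets go, draw the transmitter out along the coupling's slanting axis, and push it into the coupling with the yellow collar until it locks home and the yellow collar springs back up. Then let go of it, and leave the screwdriver, the jar and the loose sensor beside the console where they are.

Things in the scene. Friction and masses are not known exactly. Their poses are not given: they have to be found in the camera images.
- transmitter: Steel pressure transmitter, 82 mm long, 0.12 kg. Origin: tip of the plug; z runs along it to the connector. From the tip: plug 43 mm (20 mm dia, nose tapers to 11, locking groove at 15 to 21), hex 8 mm (30 over corners; solid as a 26 mm round), 26 mm body with orange band up to 75, 17 mm black connector up to 82. In the blue coupling the hex starts 3 mm over the collar.
- transmitter_grip (a point): On the transmitter's axis 61 mm from the plug's tip, at the orange band: the middle of the 26 mm round body, where to grasp. Same axes as the transmitter.
- blue_seat (a point): Blue quick coupling on the sloping face: centre of its collar's flat top when the collar is up. z runs along the coupling's axis, outward, 30 deg from vertical, leaning to the console's low front; y level, along the console. Collar 52 mm dia; top is a flat ring from 17 to 26 mm radius; inside it, 8 mm down, a funnel leads from 27 to a 21.6 mm bore. Leak-test side. A locked transmitter's tip is at z = -40 mm here; it stands 42 mm out.
- yellow_seat (a point): Yellow quick coupling on the sloping face: centre of its collar's flat top when the collar is up. z runs along the coupling's axis, outward, 30 deg from vertical, leaning to the console's low front; y level, along the console. Collar 52 mm dia; top is a flat ring from 17 to 26 mm radius; inside it, 8 mm down, a funnel leads from 27 to a 21.6 mm bore. Calibration side, same make, empty. Locked home: tip at z = -40 mm; push to -42 (stop) to latch.
- blue_collar (a joint): Blue release collar: 0 up (locked or empty), 0.007 m fully pushed in along its axis toward the face. Sprung, 3 N at the start to 6 N; rises by itself. Past 4 to 5 mm the jaws inside let go and a sprung ejector lifts the transmitter 4 mm; the jaws then rub on the plug and hold the collar about 3.5 mm in until it is drawn out.
- yellow_collar (a joint): Yellow release collar: 0 up (locked or empty), 0.007 m fully pushed in along its axis toward the face. Sprung, 3 N at the start to 6 N; rises by itself. The plug's nose spreads the jaws and draws this collar in about 4 mm; when the groove reaches the jaws it springs back to 0: locked. Pushing home takes 5 to 15 N.
- manifold: Grey console fixed to the bench, 144 mm deep, 280 wide, top edge 83 mm high; gauge (62 mm) and a small knob between the couplings. Origin: centre of its underside; -x is its low front (15 mm high, face rises 30 deg), turned to the robot's right; y along its width. The couplings stand on the face at y = +78 and -78 mm, in either order.
- driver_small: Green screwdriver, 137 x 22 x 23 mm, lying loose along the console's low front. Origin under its middle. Leave it where it is.
- jar_dark: Black paste jar, 48 mm dia, 70 high, standing loose behind the console's high back. Origin: centre of its underside. Leave it where it is.
- sensor_2: Round grey sensor body, 38 mm dia, 13 high, lying loose at the console's low front. Origin: centre of its underside. Leave it where it is.
There are look-alikes about, which are no part of the job. What is shaped like the transmitter but pink or red is not meant.

How it is judged:
On the way, in this order (a step that is already met when the one before it is completed fails the run):
1. the blue collar is pushed in (3 mm or more) (value of joint blue_collar above 0.003 m), for 0.05 s.
2. the transmitter is clear of the blue coupling (distance between transmitter and blue_seat above 0.052 m), for 0.1 s.
At the end, for the whole second after the job is handed in: The transmitter sits locked in the yellow coupling: its tip 37.5 to 43.5 mm below the collar's top along the axis (home is 40), its axis within 0.1 rad of the coupling's, at rest; both collars are up (within 1.5 mm) (z of transmitter in the frame of yellow_seat between -0.0435 and -0.0375 m and distance between transmitter and yellow_seat below 0.044 m and angle between the z axis of transmitter and the z axis of yellow_seat, either way round below 0.1 rad and value of joint each of yellow_collar, blue_collar below 0.0015 m and linear speed of transmitter below 0.02 m/s); the robot touches nothing.
It fails at once if the screwdriver moved more than 30 mm (distance of driver_small from where it was at the start of the episode above 0.03 m).
It fails at once if the jar moved more than 30 mm (distance of jar_dark from where it was at the start of the episode above 0.03 m).
It fails at once if the loose sensor moved more than 30 mm (distance of sensor_2 from where it was at the start of the episode above 0.03 m).
It also fails if it takes over 45 s, if anything falls off the work surface, if the arm or the gripper's body presses on something with over 40 N, if the wrist force passes 120 N, or if a joint passes its speed limit or range.

### The arm

A 6-joint arm with a two-finger parallel gripper is mounted at the origin on the work surface; the furniture and walls round the work are solid. World frame = base frame: x ahead of the robot, y to its left, z up, the work surface at z = 0. Lengths are in m, angles in rad, forces in N, time in s.
With the tool pointing down it reaches from about 0.35 to 0.775 m from the base axis. Payload 7.3 kg.
Tool frame: the origin (TCP) lies at the very end of the fingers, on their centre line; the grasp point (between the pads) lies 19 mm behind it (pinch_z is the distance from the TCP to the grasp point, in m); z points along the fingers, y is the line along which they close (so a half turn about z gives the same grasp; the last joint's range is limited). The gripper opens to 92 mm and grips with 3 to 60 N. Pads are 19 mm wide; open, the fingers measure 130 mm over their backs; the gripper's body (75 mm by 190 mm) begins 47 mm behind the grasp point.
Start: joints at [1.057, 0.342, 1.524, -0, 1.275, -0.146], TCP at [0.189, 0.49, 0.227] pointing down, gripper open.
Joint ranges: [-2.53, 2.53], [-0.77, 2.02], [0.04, 2.7], [-1, 4.14], [0.28, 2.66], [-3.11, 3.11]. Speed limits (rad/s): [2.57, 2.57, 3.14, 3.14, 3.14, 3.14].

### API

Orientations are given as [roll, pitch, yaw] about the fixed x, y, z axes, in that order (R = Rz(yaw) Ry(pitch) Rx(roll)).
In Python, from cell import * gives the robot as it stands.
- The arm moves only by the tool arm_command, never from a script. Its arguments are lists of equal length, an entry for each row: "fingers": the gripper command: -1 is fully open, 1 is shut, values between are in proportion; "travel": the shift along the tool's x, y, z in m, a list of three; "dr": the turn, a rotation vector about the tool's x, y, z in degrees, a list of three. In form: {"fingers": [fingers, ...], "travel": [[x, y, z], ...], "dr": [[wx, wy, wz], ...]}. A call has 1 to 8 rows; each row is the pose to reach, as a shift and turn from the pose commanded when the call began, along the tool's axes at that moment; what a row does not reach only later rows make up. A row lasts 1/12 s, in which the tool goes at most 41.7 mm and 7.16 degrees, less where a joint would pass 70% of its speed; a pose out of reach is approached as far as the arm can. A call with a gripper value outside its range is refused whole. The fingers move at their own pace and stop on an object; "squeeze" is the grip in N (left out, the last holds). Time passes only in rows, so rows that repeat a pose let the fingers close. It gives the time, the measured TCP pose, the force, the opening and the grip force at its end, in the units of the state.
- observe(): the state, without advancing time (a new reading comes with each control period).
- read_camera(name): name is "side" or "top" or "wrist"; returns a dict with "color" (480x640x3 uint8, blue, green, red), "z_map" (480x640 float32, m along the optical axis (not along the pixel's ray), 0 where there is no reading), "fx", "fy", "cx", "cy" (pixels), "R" (3x3) and "t" (3): a world point X has camera coordinates R X + t. Camera axes: x right, y down, z forward; pixel columns grow to the right and rows downward; lengths in m; the calibration is good to about 2 mm. A picture is of the moment at which its call begins.
- hand_in(): hands the job in; it is judged then, once.
The state is a dict: "time": time; "qpos": joint angles; "qvel": joint speeds; "joint_efforts": joint torques, N m; "tool_pos": TCP position; "tool_rot": TCP orientation; "contact_force": force on the tool from outside, world axes, zero at the start; "torque": the same for the moment, N m; "opening": finger opening in m; "grip_force": force on a finger pad.
Only numpy, scipy, OpenCV 4.12 (cv2) and the standard library are available. Lean on these libraries where they do the work, as an engineer would, in place of code of your own. Each camera call takes 0.05 s, during which the arm holds its last target. There are 200 camera calls.

## Working session

There is one attempt and no reset: what is moved stays moved. The work goes in short steps, Python scripts to look and compute and a tool call to move; the robot and the scene stay as the last step left them, time stands still between calls to the robot, and variables do not carry over. Pictures are saved under pics/ and viewed, at most 10 in all, crops included, and the job is handed in when it is done.

Besides the shell and the picture viewer there is one more tool, called after ">>>" as name(argument=value, ...) on one line, values as JSON. arm_command: Moves the arm, as the interface text tells. Its arguments: {"type":"object","properties":{"fingers":{"type":"array","items":{"type":"number"}},"travel":{"type":"array","items":{"type":"array","items":{"type":"number"}}},"dr":{"type":"array","items":{"type":"array","items":{"type":"number"}}},"squeeze":{"type":"number"}},"required":["fingers","travel","dr"]}

```bash
mkdir -p pics; ls; python3 - <<'E'
from cell import *
import cv2,numpy as np
s=observe();print({k:np.round(v,4) for k,v in s.items()})
ims=[]
for n in ["side","top"]:
    c=read_camera(n); np.savez(f"pics/{n}0.npz",**c); cv2.imwrite(f"pics/{n}0.png",c["color"])
    print(n,c["fx"],c["cx"],c["cy"],np.round(-c["R"].T@c["t"],3),np.round(c["R"],2).tolist())
E
```

```text
pics
{'time': np.float64(0.0), 'qpos': array([ 1.057 ,  0.3427,  1.525 ,  0.    ,  1.2754, -0.146 ]), 'qvel': array([ 0.0001,  0.0027, -0.0001,  0.0007, -0.0004, -0.0015]), 'joint_efforts': array([-1.90000e-03, -4.31244e+01, -2.44224e+01,  7.14000e-02,
        5.61000e-02, -1.00000e-04]), 'tool_pos': array([0.1885, 0.4896, 0.2261]), 'tool_rot': array([-3.1401e+00, -2.0000e-04,  2.7738e+00]), 'contact_force': array([-0.1212, -0.4219, -0.5177]), 'torque': array([-0.0115, -0.0014, -0.0079]), 'grip_force': np.float64(0.0), 'opening': np.float64(0.092)}
side 506.94896063001926 320.10367044772596 229.74676222819477 [0.317 0.569 0.631] [[-0.97, -0.26, 0.02], [-0.17, 0.59, -0.79], [0.2, -0.76, -0.62]]
top 573.2005258204069 325.2796980077778 238.19741433761396 [ 0.376 -0.095  0.984] [[0.02, -1.0, -0.01], [-0.99, -0.01, -0.14], [0.14, 0.01, -0.99]]
```

View pics/top0.png

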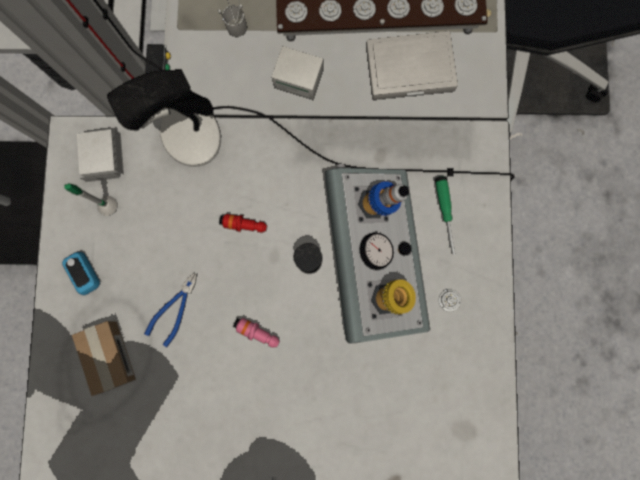

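View pics/side0.png

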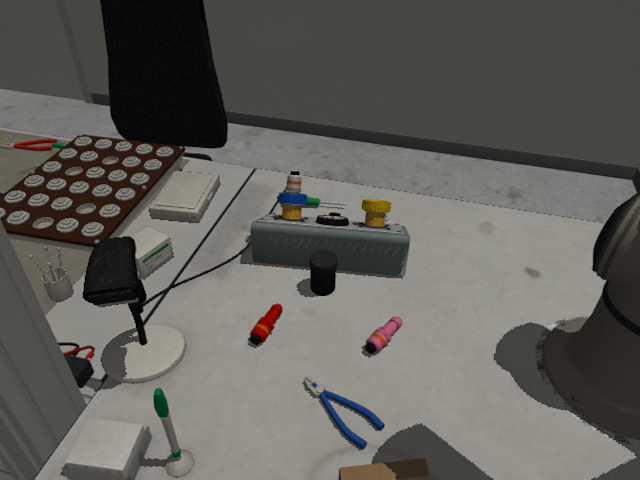

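The top view shows the console at about (375,255). The blue coupling at (383,198) holds the grey/orange transmitter, with its connector at (404,191). The empty yellow coupling is at (398,297), the driver at (445,200), the sensor at (450,299) and the jar at (307,254). The red (243,223) and pink (257,332) look-alikes lie loose, so the steel one in the blue collar is the one meant. I'll measure it and check a crop.

```bash
cat > h.py <<'E'
import numpy as np,cv2
from scipy.optimize import least_squares
def cloud(c):
    v,u=np.mgrid[0:480,0:640]; z=c["z_map"]
    P=np.stack([(u-c["cx"])/c["fx"]*z,(v-c["cy"])/c["fy"]*z,z],-1)
    return (P-c["t"])@c["R"]
def mask(c,col):
    h=cv2.cvtColor(c["color"],cv2.COLOR_BGR2HSV)
    lo,hi={"blue":((105,120,50),(122,255,255)),"yellow":((22,120,90),(34,255,255))}[col]
    return (cv2.inRange(h,lo,hi)>0)&(c["z_map"]>0)
E
python3 - <<'E'
from h import *
c=dict(np.load("pics/top0.npz")); P=cloud(c)
crop=cv2.resize(c["color"][150:350,310:480],None,fx=3,fy=3,interpolation=cv2.INTER_CUBIC);cv2.imwrite("pics/crop0.png",crop)
Q={}
for col,(u0,u1,v0,v1) in {"blue":(355,415,170,225),"yellow":(365,425,270,325)}.items():
    m=mask(c,col); k=np.zeros_like(m);k[v0:v1,u0:u1]=1; Q[col]=P[m&k]; print(col,len(Q[col]),Q[col].mean(0).round(4))
# console yaw from face plane
f=P[172:335,345:425].reshape(-1,3)
# face plane via RANSAC with tilt
best=0;rng=np.random.default_rng(0)
for _ in range(500):
    a=f[rng.choice(len(f),3)];n=np.cross(a[1]-a[0],a[2]-a[0]);n/=np.linalg.norm(n)+1e-12
    n*=np.sign(n[2]) or 1
    if abs(n[2]-.866)>.1: continue
    i=abs((f-a[0])@n)<.003
    if i.sum()>best: best=i.sum();I=i
g=f[I];n=np.linalg.svd(g-g.mean(0),full_matrices=False)[2][2];n*=np.sign(n[2]);print("face n",n.round(3),best,len(f),"c",g.mean(0).round(4), "yaw",np.degrees(np.arctan2(-n[1],-n[0])))
b=Q["blue"].mean(0)-Q["yellow"].mean(0);print("yaw from pair",np.degrees(np.arctan2(-b[0],b[1])),np.degrees(np.arctan2(b[0],-b[1])),np.linalg.norm(b))
for yaw in [np.arctan2(-n[1],-n[0])]:
    ax=np.array([-.5*np.cos(yaw),-.5*np.sin(yaw),.866]); ey=np.array([-np.sin(yaw),np.cos(yaw),0]); ex=np.cross(ey,ax)
    for k,q in Q.items():
        h=q@ax; top=np.percentile(h,95); s=q[abs(h-np.median(h[h>top-.008]))<.002]
        x=s@ex;y=s@ey
        e=lambda p:(lambda r:np.maximum(r-.026,0)+np.maximum(.017-r,0))(np.hypot(x-p[0],y-p[1]))
        r=least_squares(e,[(x.max()+x.min())/2,(y.max()+y.min())/2])
        hh=np.median(s@ax)
        mid=((x.max()+x.min())/2,(y.max()+y.min())/2)
        print(k,len(s),"fit",(r.x[0]*ex+r.x[1]*ey+hh*ax).round(4),"mid",(mid[0]*ex+mid[1]*ey+hh*ax).round(4),"ext",np.ptp(x).round(4),np.ptp(y).round(4),np.percentile(h,[2,25,50,75,98]).round(4))
E
```

```text
blue 457 [ 0.56   -0.1693  0.1041]
yellow 666 [ 0.4089 -0.1969  0.1011]
face n [ 0.07  -0.499  0.864] 6934 13040 c [ 0.4785 -0.1767  0.0534] yaw 98.01136639177192
yaw from pair -79.65821993315294 100.34178006684708 0.1536105808060403
blue 279 fit [ 0.564  -0.1794  0.1015] mid [ 0.5633 -0.1775  0.1027] ext 0.0482 0.0502 [0.2004 0.2107 0.2155 0.2166 0.2184]
yellow 403 fit [ 0.4099 -0.2014  0.1014] mid [ 0.4095 -0.2013  0.1015] ext 0.0528 0.0506 [0.2004 0.2124 0.2154 0.2167 0.2189]
```

View pics/crop0.png

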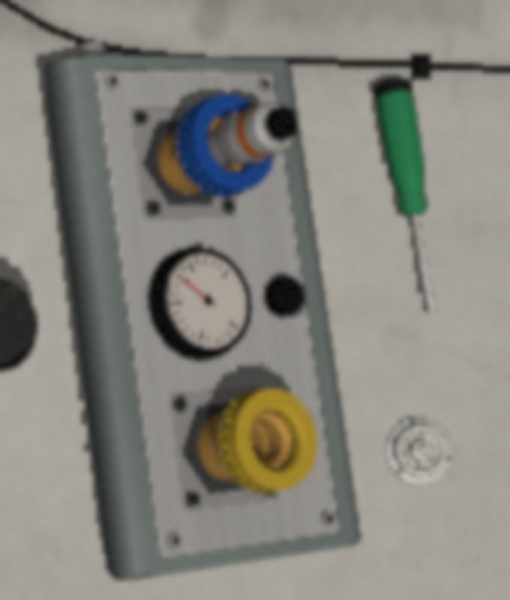

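The crop confirms it: the steel transmitter with the orange band sits in the blue collar (crop 255,135), leaning to the low front. The yellow collar (262,440) is empty. Next I'll compute the move to a point above blue.

```bash
cat >> h.py <<'E'
from scipy.spatial.transform import Rotation as Ro
yaw=np.radians(98.0)
ax=np.array([-.5*np.cos(yaw),-.5*np.sin(yaw),np.sqrt(.75)]); ey=np.array([-np.sin(yaw),np.cos(yaw),0]); ex=np.cross(ey,ax)
RT=np.stack([np.cross(ex,-ax),ex,-ax],1)   # tool y along ex (uphill)
S={"blue":np.array([.564,-.179,.1015]),"yellow":np.array([.4098,-.2014,.1015])}
def move(s,seat,h,dx=0,dy=0):
    T=S[seat]+h*ax+dx*ex+dy*ey; R=Ro.from_euler("xyz",s["tool_rot"]).as_matrix()
    dr=np.degrees(Ro.from_matrix(R.T@RT).as_rotvec())
    print("travel",(R.T@(T-s["tool_pos"])).round(4),"dr",dr.round(2))
def where(s):
    for k in S:
        d=s["tool_pos"]-S[k]; print(k,"TCP ex,ey,ax mm",(np.array([ex,ey,ax])@d*1000).round(1))
    R=Ro.from_euler("xyz",s["tool_rot"]).as_matrix(); F=s["contact_force"]
    print("t",s["time"],"F ex,ey,ax",(np.array([ex,ey,ax])@F).round(1),"angerr",np.degrees(np.linalg.norm(Ro.from_matrix(R.T@RT).as_rotvec())).round(2),"open",round(float(s["opening"]),4),"grip",s["grip_force"])
E
python3 -c "
from cell import *;from h import *
s=observe();move(s,'blue',.15);print(RT.round(3))
R=Ro.from_euler('xyz',s['tool_rot']).as_matrix();print(R.T@[0,0,.06],R.T@(np.array([.42,.05,.30])-s['tool_pos']))"
```

```text
travel [-0.6272 -0.5544 -0.0047] dr [-29.42   7.58 -28.41]
[[-0.99  -0.121 -0.07 ]
 [-0.139  0.858  0.495]
 [ 0.     0.5   -0.866]]
[ 1.13412368e-05 -7.81684816e-05 -5.99999480e-02] [-0.37398255 -0.32706365 -0.07351434]
```

>>> arm_command(fingers=[-1,-1,-1,-1,-1,-1,-1,-1], travel=[[-0.37,-0.33,-0.07],[-0.37,-0.33,-0.07],[-0.37,-0.33,-0.07],[-0.37,-0.33,-0.07],[-0.37,-0.33,-0.07],[-0.37,-0.33,-0.07],[-0.37,-0.33,-0.07],[-0.37,-0.33,-0.07]], dr=[[0,0,-28],[0,0,-28],[0,0,-28],[0,0,-28],[0,0,-28],[0,0,-28],[0,0,-28],[0,0,-28]])

```text
time: 0.77
tool_pos: [0.3326, 0.2092, 0.2713]
tool_rot: [3.142, -0.0, -3.02]
contact_force: [1.1, -0.3, 0.1]
opening: 0.0918
grip_force: 0.0
```

```bash
python3 -c "
from cell import *;from h import *
s=observe();where(s);move(s,'blue',.15);print(s['qpos'].round(3),s['tool_pos'])"
```

```text
blue TCP ex,ey,ax mm [445.7 175.1 -61.3]
yellow TCP ex,ey,ax mm [446.3  19.3 -61.7]
t 0.7667 F ex,ey,ax [-0.3 -1.1  0.3] angerr 30.02 open 0.0918 grip 0.0
travel [-0.1841 -0.4884  0.0398] dr [-30.     0.27  -1.02]
[ 0.366  0.058  1.763  0.     1.321 -1.326] [0.33257634 0.20922147 0.27125045]
```

>>> arm_command(fingers=[-1,-1,-1,-1,-1,-1,-1,-1], travel=[[-0.17,-0.46,0.0],[-0.17,-0.46,0.0],[-0.17,-0.46,0.0],[-0.17,-0.46,0.0],[-0.17,-0.46,0.0],[-0.17,-0.46,0.0],[-0.17,-0.46,0.0],[-0.17,-0.46,0.0]], dr=[[-30,0,-1],[-30,0,-1],[-30,0,-1],[-30,0,-1],[-30,0,-1],[-30,0,-1],[-30,0,-1],[-30,0,-1]])

```text
time: 1.43
tool_pos: [0.4662, -0.0516, 0.2695]
tool_rot: [2.617, 0.003, -3.007]
contact_force: [0.7, 0.5, 0.3]
opening: 0.0916
grip_force: 0.0
```

```bash
python3 -c "
from cell import *;from h import *
s=observe();where(s);move(s,'blue',.15);print(s['qpos'].round(3),s['tool_pos'])"
```

```text
blue TCP ex,ey,ax mm [205.   79.1  75.6]
yellow TCP ex,ey,ax mm [205.7 -76.7  75.2]
t 1.4333 F ex,ey,ax [ 0.5 -0.8  0.1] angerr 0.34 open 0.0916 grip 0.0
travel [-0.08   -0.2047 -0.0743] dr [ 0.08  0.3  -0.15]
[-0.551  0.351  1.511  0.401  1.625 -2.307] [ 0.46620479 -0.05160893  0.26949445]
```

>>> arm_command(fingers=[-0.4,-0.4,-0.4,-0.4,-0.4,-0.4,-0.4,-0.4], travel=[[-0.06,-0.17,-0.07],[-0.06,-0.17,-0.07],[-0.06,-0.17,-0.07],[-0.06,-0.17,-0.07],[-0.06,-0.17,-0.07],[-0.06,-0.17,-0.07],[-0.06,-0.17,-0.07],[-0.06,-0.17,-0.07]], dr=[[0,0,0],[0,0,0],[0,0,0],[0,0,0],[0,0,0],[0,0,0],[0,0,0],[0,0,0]])

```text
time: 2.1
tool_pos: [0.5502, -0.2202, 0.2458]
tool_rot: [2.617, 0.004, -3.004]
contact_force: [0.2, -0.4, 0.1]
opening: 0.0648
grip_force: 0.0
```

```bash
python3 -c "
from cell import *;from h import *
s=observe();where(s);move(s,'blue',.15);print(s['qpos'].round(3),s['tool_pos'])
c=read_camera('wrist');np.savez('pics/w1.npz',**c);cv2.imwrite('pics/w1.png',c['color']);print((-c['R'].T@c['t']).round(3))"
```

```text
blue TCP ex,ey,ax mm [ 38.4  19.4 144.4]
yellow TCP ex,ey,ax mm [  39.1 -136.4  144. ]
t 2.1 F ex,ey,ax [-0.3 -0.1  0.3] angerr 0.25 open 0.0648 grip 0.0
travel [-0.0194 -0.0384 -0.0056] dr [0.08 0.24 0.02]
[-0.697  0.664  1.052  0.357  1.814 -2.388] [ 0.55022484 -0.22021604  0.24577091]
[ 0.491 -0.308  0.383]
```

View pics/w1.png

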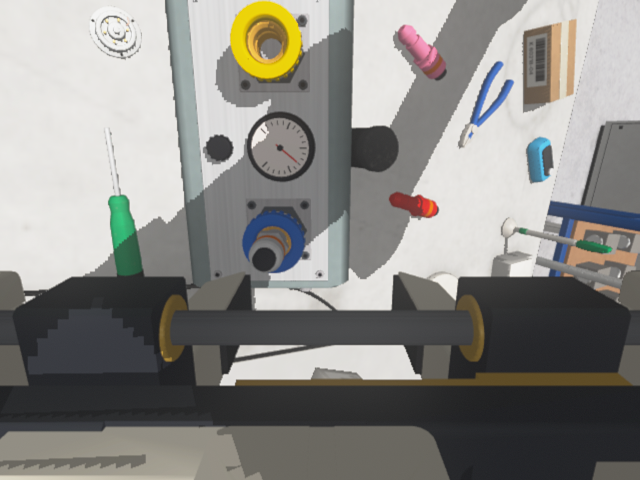

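The wrist view shows the yellow collar at (266,40), the blue collar at (273,243) with the connector at (264,259), and the gauge at (280,147). This second, closer measurement refines the seats.

```bash
python3 - <<'E'
from h import *
for f,boxes in [("w1",{"blue":(235,310,200,280),"yellow":(220,310,0,90)})]:
    c=dict(np.load(f"pics/{f}.npz"));P=cloud(c)
    for k,(u0,u1,v0,v1) in boxes.items():
        m=mask(c,k);b=np.zeros_like(m);b[v0:v1,u0:u1]=1;q=P[m&b];d=(q-S[k])@np.array([ex,ey,ax]).T
        hist,e=np.histogram(d[:,2],bins=np.arange(-.03,.012,.001));pk=e[hist.argmax()]+.0005
        s=d[abs(d[:,2]-pk)<.0015]
        # outer circle R=26 / inner 17
        g=lambda p:(lambda r:np.maximum(r-.026,0)+np.maximum(.017-r,0))(np.hypot(s[:,0]-p[0],s[:,1]-p[1]))
        r=least_squares(g,[0,0]).x
        n=np.linalg.svd(s-s.mean(0),full_matrices=False)[2][2]
        print(k,len(s),"offset mm ex,ey,ax",(r*1000).round(1),((s[:,2].mean())*1000).round(1),"range",(s[:,:2].min(0)*1000).round(1),(s[:,:2].max(0)*1000).round(1),"n",n.round(3))
    # connector
    h=cv2.cvtColor(c["color"],cv2.COLOR_BGR2HSV)
    d=(P-S["blue"])@np.array([ex,ey,ax]).T
    m=(c["z_map"]>0)&(np.hypot(d[...,0],d[...,1])<.03)&(d[...,2]>.033)&(d[...,2]<.05)
    s=d[m];print("conn",len(s),s.mean(0)*1000,np.percentile(s,[2,98],0)*1000)
    t=s[s[:,2]>np.percentile(s[:,2],60)-.0015];print((t[:,:2].max(0)+t[:,:2].min(0))/2*1000,np.median(t[:,2])*1000,np.ptp(t[:,:2],axis=0))
    m=(c["z_map"]>0)&(np.hypot(d[...,0],d[...,1])<.02)&(d[...,2]>.012)&(d[...,2]<.033);s=d[m];print("body",len(s),np.percentile(s,[1,50,99],0)*1000)
E
```

```text
blue 1258 offset mm ex,ey,ax [-2. -0.] 0.8 range [-27.  -24.5] [23.9 25.9] n [-0.    -0.001 -1.   ]
yellow 2542 offset mm ex,ey,ax [-0.9 -0. ] 0.5 range [-26.9 -25.9] [24.5 25.4] n [ 0.001  0.001 -1.   ]
conn 862 [-2.35399811  2.14192235 38.14997437] [[-14.43212555 -10.07887611  33.43834984]
 [  8.64915711  12.2435879   43.67882566]]
[-3.43889111  0.70333228] 40.571692816495634 [0.01700486 0.01693476]
body 280 [[-13.84457299  -4.7877103   12.15465849]
 [  2.94268029  11.1168722   23.79829378]
 [ 10.85308645  13.58018602  32.80597104]]
```

```bash
cat >> h.py <<'E'
S["blue"]+=-.002*ex+.0003*ey+.0005*ax; S["yellow"]+=-.0012*ex+.0005*ax
E
python3 -c "
from cell import *;from h import *
s=observe();where(s);move(s,'blue',.06);move(s,'blue',.005)"
```

```text
blue TCP ex,ey,ax mm [ 41.1  19.  144.2]
yellow TCP ex,ey,ax mm [  40.9 -136.5  143.8]
t 2.15 F ex,ey,ax [-0.6 -0.2 -1. ] angerr 0.26 open 0.0643 grip 0.0
travel [-0.0186 -0.0412  0.0843] dr [0.04 0.25 0.06]
travel [-0.0184 -0.0412  0.1393] dr [0.04 0.25 0.06]
```

>>> arm_command(fingers=[0.15,0.15,0.15,0.15,0.15,0.15,0.15,0.15], travel=[[-0.0185,-0.0412,0.02],[-0.0185,-0.0412,0.04],[-0.0185,-0.0412,0.06],[-0.0185,-0.0412,0.08],[-0.0185,-0.0412,0.084],[-0.0185,-0.0412,0.084],[-0.0185,-0.0412,0.084],[-0.0185,-0.0412,0.084]], dr=[[0,0.25,0],[0,0.25,0],[0,0.25,0],[0,0.25,0],[0,0.25,0],[0,0.25,0],[0,0.25,0],[0,0.25,0]])

```text
time: 2.82
tool_pos: [0.569, -0.2125, 0.1547]
tool_rot: [2.62, 0.003, -3.002]
contact_force: [0.2, -0.2, -0.1]
opening: 0.0391
grip_force: 0.0
```

```bash
python3 -c "
from cell import *;from h import *
s=observe();where(s);move(s,'blue',.005);move(s,'blue',-.007)
c=read_camera('wrist');np.savez('pics/w2.npz',**c);cv2.imwrite('pics/w2.png',c['color']);"
```

```text
blue TCP ex,ey,ax mm [-0.7 -0.6 62.5]
yellow TCP ex,ey,ax mm [  -0.9 -156.1   62.1]
t 2.8167 F ex,ey,ax [-0.2 -0.2 -0. ] angerr 0.22 open 0.0391 grip 0.0
travel [0.0007 0.0009 0.0575] dr [-0.13  0.14  0.1 ]
travel [0.0007 0.0009 0.0695] dr [-0.13  0.14  0.1 ]
```

View pics/w2.png

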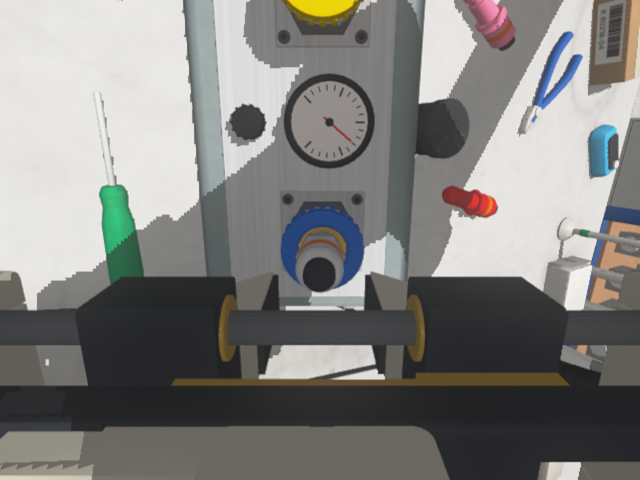

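The collar (322,248) and connector (319,274) are centred between the fingers (276/368). Going down.

>>> arm_command(fingers=[0.15,0.15,0.15,0.15,0.15,0.15,0.15,0.15], travel=[[0,0.0005,0.015],[0,0.0005,0.03],[0,0.0005,0.045],[0,0.0005,0.055],[0,0.0005,0.058],[0,0.0005,0.06],[0,0.0005,0.062],[0,0.0005,0.064]], dr=[[0,0,0],[0,0,0],[0,0,0],[0,0,0],[0,0,0],[0,0,0],[0,0,0],[0,0,0]])

```text
time: 3.53
tool_pos: [0.5644, -0.1806, 0.0987]
tool_rot: [2.619, 0.002, -3.002]
contact_force: [-0.3, -0.9, 3.2]
opening: 0.0391
grip_force: 2.0
```

```bash
python3 -c "
from cell import *;from h import *
s=observe();where(s);move(s,'blue',-.007)"
```

```text
blue TCP ex,ey,ax mm [-0.8 -0.4 -2.1]
yellow TCP ex,ey,ax mm [  -1.  -156.    -2.5]
t 3.5333 F ex,ey,ax [0.9 0.5 3.2] angerr 0.15 open 0.0391 grip 1.9726173585072415
travel [0.0004 0.0008 0.0049] dr [-0.07  0.12  0.06]
```

>>> arm_command(fingers=[0.15,0.15,0.15,0.15,0.15,0.15], travel=[[0,0,0.0015],[0,0,0.003],[0,0,0.0045],[0,0,0.005],[0,0,0.0055],[0,0,0.0055]], dr=[[0,0,0],[0,0,0],[0,0,0],[0,0,0],[0,0,0],[0,0,0]])

```text
time: 4.03
tool_pos: [0.5641, -0.1782, 0.0944]
tool_rot: [2.62, 0.003, -3.002]
contact_force: [-1.7, -4.4, 10.7]
opening: 0.0389
grip_force: 5.6
```

```bash
python3 -c "
from cell import *;from h import *
s=observe();where(s)
c=read_camera('wrist');np.savez('pics/w3.npz',**c);P=cloud(c);d=(P-S['blue'])@np.array([ex,ey,ax]).T
m=(c['z_map']>0)&(np.hypot(d[...,0],d[...,1])<.012)&(d[...,2]>.03)&(d[...,2]<.06);q=d[m];print(len(q),np.percentile(q[:,2],[50,80,90,98])*1000)
c=dict(np.load('pics/w2.npz'));P=cloud(c);d=(P-S['blue'])@np.array([ex,ey,ax]).T
m=(c['z_map']>0)&(np.hypot(d[...,0],d[...,1])<.012)&(d[...,2]>.03)&(d[...,2]<.06);q=d[m];print(len(q),np.percentile(q[:,2],[50,80,90,98])*1000)
"
```

```text
blue TCP ex,ey,ax mm [-0.9 -0.5 -7.1]
yellow TCP ex,ey,ax mm [  -1.  -156.    -7.4]
t 4.0333 F ex,ey,ax [ 1.8  2.3 11.4] angerr 0.19 open 0.0389 grip 5.625869713794769
1649 [43.43266121 44.80697951 46.74875562 47.62074364]
1493 [39.09777324 41.50215491 42.37889926 43.19431711]
```

The ejector has lifted the transmitter about 4.4 mm, so the coupling has let go. Now I'll rise to the grasp height and close.

>>> arm_command(fingers=[0.15,0.15,0.15,0.6,0.6,0.6,0.6,0.6], travel=[[0,0,-0.008],[0,0,-0.017],[0,0.0008,-0.017],[0,0.0008,-0.017],[0,0.0008,-0.017],[0,0.0008,-0.017],[0,0.0008,-0.017],[0,0.0008,-0.017]], dr=[[0,0,0],[0,0,0],[0,0,0],[0,0,0],[0,0,0],[0,0,0],[0,0,0],[0,0,0]], squeeze=45)

```text
time: 4.75
tool_pos: [0.5644, -0.1849, 0.1075]
tool_rot: [2.618, 0.0, -3.002]
contact_force: [1.1, -1.0, -2.0]
opening: 0.0254
grip_force: 45.0
```

```bash
python3 -c "
from cell import *;from h import *
s=observe();where(s)"
```

```text
blue TCP ex,ey,ax mm [-0.1  0.1  7.6]
yellow TCP ex,ey,ax mm [  -0.3 -155.4    7.3]
t 4.75 F ex,ey,ax [-2.  -0.9 -1.2] angerr 0.01 open 0.0254 grip 44.98802125453949
```

>>> arm_command(fingers=[0.6,0.6,0.6,0.6,0.6,0.6,0.6,0.6], travel=[[0,0,-0.005],[0,0,-0.012],[0,0,-0.022],[0,0,-0.035],[0,0,-0.055],[0,0,-0.08],[0,0,-0.1],[0,0,-0.11]], dr=[[0,0,0],[0,0,0],[0,0,0],[0,0,0],[0,0,0],[0,0,0],[0,0,0],[0,0,0]])

```text
time: 5.42
tool_pos: [0.5727, -0.2412, 0.2069]
tool_rot: [2.621, 0.004, -3.003]
contact_force: [0.2, -0.4, -1.2]
opening: 0.025
grip_force: 45.0
```

>>> arm_command(fingers=[0.6,0.6,0.6,0.6,0.6,0.6,0.6,0.6], travel=[[0.02,0,0],[0.05,0,0],[0.08,0,0],[0.11,0,0],[0.14,0,0],[0.155,0,0],[0.155,0,0],[0.155,0,0]], dr=[[0,0,0],[0,0,0],[0,0,0],[0,0,0],[0,0,0],[0,0,0],[0,0,0],[0,0,0]])

```text
time: 6.08
tool_pos: [0.4188, -0.2616, 0.2044]
tool_rot: [2.619, 0.002, -3.004]
contact_force: [1.5, -0.4, -1.3]
opening: 0.0252
grip_force: 45.0
```

```bash
python3 -c "
from cell import *;from h import *
s=observe();where(s);move(s,'yellow',.09)
a=read_camera('wrist')
b=read_camera('side');cv2.imwrite('pics/a4.png',np.hstack([cv2.resize(a['color'],(400,300)),cv2.resize(b['color'][130:280,240:440],(400,300))]))
np.savez('pics/w4.npz',**a)"
```

```text
blue TCP ex,ey,ax mm [1.000e-01 1.550e+02 1.194e+02]
yellow TCP ex,ey,ax mm [ -0.   -0.5 119.1]
t 6.0833 F ex,ey,ax [-1.2 -1.4 -0.9] angerr 0.16 open 0.0252 grip 44.98781740665436
travel [0.0006 0.0001 0.0291] dr [-0.06  0.15 -0.02]
```

View pics/a4.png

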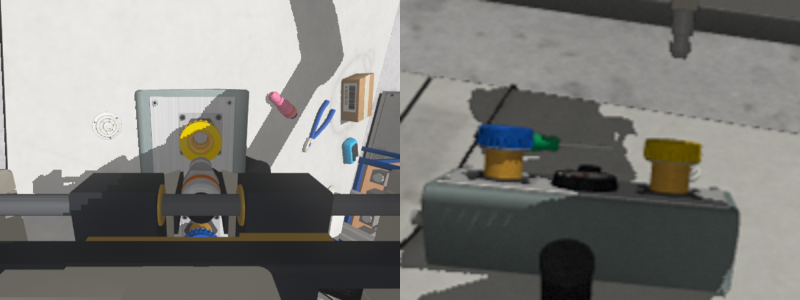

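The transmitter is held straight at (203,185) in the left half. The yellow collar (199,140) lies below it, the blue collar is up again, and nothing else has moved. Now inserting.

>>> arm_command(fingers=[0.6,0.6,0.6,0.6,0.6,0.6,0.6,0.6], travel=[[0.0005,0,0.02],[0.0005,0,0.04],[0.0005,0,0.06],[0.0005,0,0.072],[0.0005,0,0.08],[0.0005,0,0.086],[0.0005,0,0.091],[0.0005,0,0.094]], dr=[[0,0,0],[0,0,0],[0,0,0],[0,0,0],[0,0,0],[0,0,0],[0,0,0],[0,0,0]])

```text
time: 6.85
tool_pos: [0.4121, -0.2146, 0.1217]
tool_rot: [2.619, 0.001, -3.001]
contact_force: [-1.0, -0.8, -0.7]
opening: 0.0253
grip_force: 45.0
```

```bash
python3 -c "
from cell import *;from h import *
s=observe();where(s)"
```

```text
blue TCP ex,ey,ax mm [-1.000e-01  1.551e+02  2.400e+01]
yellow TCP ex,ey,ax mm [-0.3 -0.4 23.7]
t 6.85 F ex,ey,ax [-0.9  1.1 -0.2] angerr 0.08 open 0.0253 grip 44.98816788196564
```

>>> arm_command(fingers=[0.6,0.6,0.6,0.6,0.6,0.6,0.6,0.6], travel=[[0,0,0.004],[0,0,0.008],[0,0,0.012],[0,0,0.015],[0,0,0.017],[0,0,0.019],[0,0,0.0205],[0,0,0.0205]], dr=[[0,0,0],[0,0,0],[0,0,0],[0,0,0],[0,0,0],[0,0,0],[0,0,0],[0,0,0]])

```text
time: 7.52
tool_pos: [0.4104, -0.2044, 0.1039]
tool_rot: [2.618, 0.001, -3.002]
contact_force: [-1.6, -2.9, 1.5]
opening: 0.0251
grip_force: 45.0
```

```bash
python3 -c "
from cell import *;from h import *
s=observe();where(s)"
```

```text
blue TCP ex,ey,ax mm [-1.000e-01  1.553e+02  3.500e+00]
yellow TCP ex,ey,ax mm [-0.2 -0.2  3.2]
t 7.5167 F ex,ey,ax [-1.5  2.   2.6] angerr 0.06 open 0.0251 grip 44.993703961372375
```

>>> arm_command(fingers=[0.6,0.6,0.6,0.6], travel=[[0,0,0.001],[0,0,0.002],[0,0,0.0025],[0,0,0.0025]], dr=[[0,0,0],[0,0,0],[0,0,0],[0,0,0]])

```text
time: 7.85
tool_pos: [0.4104, -0.2034, 0.1022]
tool_rot: [2.619, 0.001, -3.002]
contact_force: [-2.7, -3.7, 5.2]
opening: 0.0249
grip_force: 45.0
```

```bash
python3 -c "
from cell import *;from h import *
s=observe();where(s)
c=read_camera('side');np.savez('pics/s5.npz',**c);P=cloud(c)
for k in S:
    m=mask(c,k);d=(P[m]-S[k])@np.array([ex,ey,ax]).T;d=d[np.linalg.norm(d,axis=1)<.04];print(k,len(d),np.percentile(d[:,2],[50,90,97])*1000)
c=dict(np.load('pics/side0.npz'));P=cloud(c)
for k in S:
    m=mask(c,k);d=(P[m]-S[k])@np.array([ex,ey,ax]).T;d=d[np.linalg.norm(d,axis=1)<.04];print('start',k,len(d),np.percentile(d[:,2],[50,90,97])*1000)
"
```

```text
blue TCP ex,ey,ax mm [-1.000e-01  1.552e+02  1.500e+00]
yellow TCP ex,ey,ax mm [-0.2 -0.3  1.2]
t 7.85 F ex,ey,ax [-0.3  3.2  6.1] angerr 0.09 open 0.0249 grip 44.997074604034424
blue 292 [-6.90905948 -0.52650025  0.10892419]
yellow 147 [-7.54701091 -1.59425084 -0.90642561]
start blue 261 [-8.1583777  -0.94006794 -0.13066758]
start yellow 247 [-7.26566085 -0.86332061 -0.34390731]
```

>>> arm_command(fingers=[0.6,0.6,0.6], travel=[[0,0,0.0008],[0,0,0.0015],[0,0,0.0015]], dr=[[0,0,0],[0,0,0],[0,0,0]])

```text
time: 8.15
tool_pos: [0.4105, -0.2034, 0.102]
tool_rot: [2.62, 0.002, -3.002]
contact_force: [-3.7, -6.6, 15.0]
opening: 0.025
grip_force: 45.0
```

>>> arm_command(fingers=[0.6,0.6,0.6,0.6,0.6], travel=[[0,0,-0.002],[0,0,-0.004],[0,0,-0.005],[0,0,-0.006],[0,0,-0.006]], dr=[[0,0,0],[0,0,0],[0,0,0],[0,0,0],[0,0,0]])

```text
time: 8.57
tool_pos: [0.4102, -0.2045, 0.1044]
tool_rot: [2.616, -0.0, -3.002]
contact_force: [0.5, 2.2, -14.8]
opening: 0.0249
grip_force: 45.0
```

```bash
python3 -c "
from cell import *;from h import *
s=observe();where(s)"
```

```text
blue TCP ex,ey,ax mm [1.000e-01 1.555e+02 4.000e+00]
yellow TCP ex,ey,ax mm [-0.  -0.   3.6]
t 8.5667 F ex,ey,ax [ -5.6  -0.8 -13.8] angerr 0.1 open 0.0249 grip 44.97283101081848
```

The stop was felt at 15 N and the tug is held at 14 N, so it's locked. Relaxing, letting go and backing off.

>>> arm_command(fingers=[0.6,0.6,0.1,0.1,0.1,0.0,0.0,0.0], travel=[[0,0,0.002],[0,0,0.002],[0,0,0.002],[0,0,0.0],[0,0,0.0],[0,0,-0.02],[0,0,-0.05],[0,0,-0.08]], dr=[[0,0,0],[0,0,0],[0,0,0],[0,0,0],[0,0,0],[0,0,0],[0,0,0],[0,0,0]])

```text
time: 9.23
tool_pos: [0.4157, -0.2447, 0.1761]
tool_rot: [2.616, -0.0, -3.001]
contact_force: [-0.2, -0.6, 0.0]
opening: 0.0456
grip_force: 0.0
```

>>> arm_command(fingers=[0,0,0,0,0,0], travel=[[0,0,-0.02],[0,0,-0.04],[0,0,-0.06],[0,0,-0.07],[0,0,-0.07],[0,0,-0.07]], dr=[[0,0,0],[0,0,0],[0,0,0],[0,0,0],[0,0,0],[0,0,0]])

```text
time: 9.73
tool_pos: [0.4208, -0.2796, 0.2358]
tool_rot: [2.618, 0.001, -3.002]
contact_force: [-0.5, -0.3, -0.2]
opening: 0.046
grip_force: 0.0
```

```bash
python3 -c "
from cell import *;from h import *
s=observe();where(s)
b=read_camera('side');a=read_camera('wrist')
cv2.imwrite('pics/a6.png',np.hstack([cv2.resize(a['color'],(400,300)),cv2.resize(b['color'][130:280,240:440],(400,300))]))
B=np.array([ex,ey,ax])
for k in S:
    m=mask(a,k);d=(cloud(a)[m]-S[k])@B.T;d=d[np.linalg.norm(d,axis=1)<.04]
    if len(d): print(k,len(d),np.percentile(d[:,2],[50,70,90,97])*1000)
d=(cloud(a)-S['yellow'])@B.T
m=(a['z_map']>0)&(np.hypot(d[...,0],d[...,1])<.02)&(d[...,2]>.035)&(d[...,2]<.06);q=d[m];print('conn',len(q),np.percentile(q,[2,50,80,98],0)*1000)
"
```

```text
blue TCP ex,ey,ax mm [  0.2 155.5 155.6]
yellow TCP ex,ey,ax mm [ -0.   -0.  155.2]
t 9.7333 F ex,ey,ax [-0.3  0.5 -0.1] angerr 0.08 open 0.046 grip 0.0
blue 1037 [-0.19014918  0.3877579   1.03844902  1.48082439]
yellow 1579 [-0.05032296  0.33692955  0.88142962  1.32498035]
conn 566 [[-9.28933913 -9.52723666 35.07280713]
 [-0.08989885  0.65299872 39.3211493 ]
 [ 5.19037338  5.9899756  41.53765723]
 [ 9.83746982  9.85443951 43.10456127]]
```

View pics/a6.png

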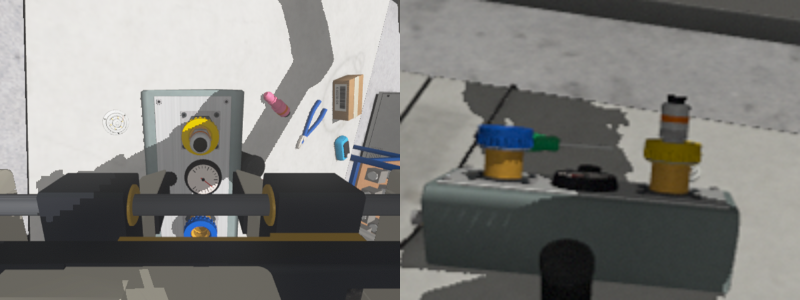

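The transmitter stands upright in the yellow coupling (right half, 677,120). Its connector is at about 42 mm, as it was in blue, both collars are up, and the gripper is clear.

```bash
python3 -c "
from cell import *
print(hand_in())"
```

```text
the job is handed in; nothing more can be done
None
```

The transmitter is locked home in the yellow coupling, both collars are up, the gripper is clear and nothing loose was touched; I handed the job in at about 10 s on the robot clock, and no verdict came back.

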